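Crank out the stuck sample tray of a tube reader

TASK

The tube reader has lost power with samples inside. Take the loose crank out of its parking block, seat it fully home by feel on the square drive hidden in the well of the reader's top deck, and crank clockwise (seen from above) until the sample tray stands out of the front by at least 40 mm. Press only gently, never pull the tray or handle the reader itself, leave the crank standing seated in the well, and leave everything else on the bench where it is.

Things in the scene. Friction and masses are not known exactly. Their poses are not given: they have to be found in the camera images.
- reader: Tube reader, a fixed grey and white box 260 (x) x 280 (y) x 125 mm high. Origin: centre of its underside; its front with the tray faces its own -x, z up. Its yaw varies. On the top deck a round collar surrounds the well.
- well (a point): Centre of the flat round floor of the well, 80 mm above the bench, axes as the reader's. The well is 56 mm wide, open upwards; its collar (68 mm outside) rises to 51 mm above this floor. On the floor stands the drive: a dark steel square stub, 22 mm across flats and 22 mm tall, topped by a blunt cone 8 mm tall (23.5 mm wide at its foot, 13 mm at the tip, which is 30 mm above the floor).
- well_mouth (a point): Centre of the collar's upper rim, 51 mm straight above well. The drive below does NOT stand at the centre: it is eccentric by 3 to 4.8 mm in some direction, its flats at any angle; this differs each time, is not measured and must be felt. Pressing does not shift it. It turns about the well's centre, only clockwise, up to 2.6 rad, against about 0.15 N m.
- tray: White sample tray with small capped tubes, behind a flush 170 x 56 mm front panel. Origin: on its front, in the reader's frame at x = -130 mm when closed. It slides out along the reader's -x, 20 mm per radian that the drive is turned clockwise, with a stop at 52 mm. Nothing on it to grip.
- crank: Loose steel crank, about 0.4 kg, standing upright. Origin: centre of its open lower end; z up; arm along +x. Socket from 0 to 40 mm high: square hole 24.4 mm across flats, flats facing its x and y; outside eight-sided, 42 mm at most. Above it a 41 mm round shaft to 70 mm, then the flat arm, 24 mm wide, 12 mm thick, from x = -20 to 100 mm. Fully seated, the lower end stands on the well floor.
- crank_hub (a point): Where to grip the crank to carry it: on the socket's axis, 104 mm above the crank's lower end, in the square hub block (26 x 26 mm, sides along the crank's x and y) that stands on the arm from 82 to 114 mm. Axes as the crank's.
- crank_knob (a point): Point in the crank's black handle, 85 mm from the socket's axis along the crank's +x, 106 mm above its lower end. The handle is round, 22 to 24 mm thick, stands upright from 83.5 to 123.5 mm and spins freely on its pin. Axes as the crank's.
- holder: Fixed grey parking block 80 x 80 x 55 mm with a round hole (47 mm wide, 35 mm deep) in which the crank's socket stands loosely, 20 mm above the bench. It stands left or right of the reader. Origin: centre of its underside.
- rack: Bystander: empty white tube rack, 160 x 70 x 75 mm, on the other side of the reader. Origin: centre of its underside.
- tube_a: Bystander: capped sample tube lying on the bench, 90 mm long, 15 mm thick.
- tube_b: Bystander: another such tube.
- pen: Bystander: orange pen on the bench, 140 mm long.
- labels: Bystander: roll of labels, 80 mm wide, 30 mm high, on the bench.
- cup: Bystander: small jar, 38 mm wide, 45 mm high, standing on the far left corner of the reader's deck.
Things that resemble listed ones, but are neither listed nor needed, are in the scene too. Of the things shaped like the crank, the steel one is meant.

How it is judged:
By the outcome, as a careful person would: the job done as asked, in the order asked, and still so for the second after the job is handed in, with the robot touching nothing.
It also fails if it takes over 72 s, if anything falls off the work surface, if the arm or the gripper's body presses on something with over 40 N, if the wrist force passes 120 N, or if a joint passes its speed limit or range.

ROBOT

A 6-joint arm with a two-finger parallel gripper is mounted at the origin on the work surface. World frame = base frame: x ahead of the robot, y to its left, z up, the work surface at z = 0. Lengths are in mm, angles in rad, forces in N, time in s.
With the tool pointing down it reaches from about 300 to 775 mm from the base axis. Payload 14.6 kg.
Tool frame: the origin (TCP) lies at the very end of the fingers, on their centre line; the grasp point (between the pads) lies 19 mm behind it; z points along the fingers, y is the line along which they close (so a half turn about z gives the same grasp; the last joint's range is limited). The gripper opens to 94 mm and grips with 3 to 60 N. Pads are 16 mm wide; open, the fingers measure 119 mm over their backs; the gripper's body (75 mm by 177 mm) begins 78 mm behind the grasp point.
Start: joints at [1.084, 0.3, 1.521, -0, 1.321, -0.067], TCP at [224.164, 502.235, 205.446] pointing down, gripper open.
Joint ranges: [-3.03, 3.03], [-0.79, 2.21], [0.23, 2.52], [-1.04, 4.18], [0, 3.07], [-2.55, 2.55]. Speed limits (rad/s): [2.22, 2.22, 2.57, 3.14, 3.14, 3.14].

INTERFACE

Orientations are given as [roll, pitch, yaw] about the fixed x, y, z axes, in that order (R = Rz(yaw) Ry(pitch) Rx(roll)).
In Python, from cell import manip gives the robot as it stands.
- The arm moves only by the tool servo_tool, never from a script. Its argument "motion" is a list that holds one entry, the list of rows, each a list of 7 numbers: the shift along the world's x, y, z as a fraction of full scale, then the turn, a rotation vector about the world's x, y, z as a fraction of full scale, then the closure, from 0 (fully open) to 1 (shut). In form: [[[x, y, z, rx, ry, rz, gripper], ...]]. A call has 1 to 10 rows; each row is the pose to reach, as a shift and turn from the pose commanded when the call began, turning the shorter way round; what a row does not reach only later rows make up. Full scale, the value 1, is 0.5 m for a shift and pi rad for a turn. A row lasts 1/10 s, in which the tool goes at most 50 mm and 8.59 degrees, less where a joint would pass 70% of its speed; a pose out of reach is approached as far as the arm can. A call with a number of a shift or a turn outside -1 to 1 is refused whole. A call with a gripper value outside its range is refused whole. The fingers move at their own pace and stop on an object; "newtons" is the grip in N (left out, the last holds). Time passes only in rows, so rows that repeat a pose let the fingers close. It gives the time, the measured TCP pose, the force, the opening and the grip force at its end, in the units of the state.
- manip.read_state(): the state, without advancing time (a new reading comes with each control period).
- manip.camera(name): name is "scene" or "side" or "wrist"; returns a dict with "frame" (480x640x3 uint8, red, green, blue), "range_z" (480x640 float32, mm along the optical axis (not along the pixel's ray), 0 where there is no reading), "vfov" (degrees; the focal length in pixels is half the picture's height over the tangent of half this angle, whatever the lens; pixels are square), "cx", "cy" (the principal point, pixels), "k1" (the pictures are not rectified: a ray, as slopes to the right and down, at radius r is drawn at 1 + k1 r^2 times it, then the intrinsics apply), "cam_to_world" (4x4, takes a point from camera to world coordinates). Camera axes: x right, y down, z forward; pixel columns grow to the right and rows downward; lengths in mm; the calibration is good to about 2 mm. A picture is of the moment at which its call begins.
- manip.sign_off(): hands the job in; it is judged then, once.
The state is a dict: "clock": time; "joints": joint angles; "qd": joint speeds; "effort": joint torques, N m; "eef_pos": TCP position; "eef_rot": TCP orientation; "wrist_force": force on the tool from outside, world axes, zero at the start; "moment": the same for the moment, N m; "finger_gap": finger opening in mm; "finger_force": force on a finger pad.
Only numpy, scipy, OpenCV 4.12 (cv2) and the standard library are available. Lean on these libraries where they do the work, as an engineer would, in place of code of your own. Each camera call takes 0.05 s, during which the arm holds its last target. There are 200 camera calls.

## Working session

There is one attempt and no reset: what is moved stays moved. The work goes in short steps, Python scripts to look and compute and a tool call to move; the robot and the scene stay as the last step left them, time stands still between calls to the robot, and variables do not carry over. Pictures are saved under pics/ and viewed, at most 10 in all, crops included, and the job is handed in when it is done.

Besides the shell and the picture viewer there is one more tool, called after "Call:" in YAML: its name, and indented under it one key for each argument. servo_tool: Moves the arm, as the interface text tells. Its arguments: {"type":"object","properties":{"motion":{"type":"array"},"newtons":{"type":"number"}},"required":["motion"]}

```bash
mkdir -p pics; ls
cat > h.py <<'E'
import numpy as np, cv2
from cell import manip
def K(c):
    f=240/np.tan(np.radians(c["vfov"])/2); return f
def ray(c,u,v):
    f=K(c); d=np.array([(u-c["cx"])/f,(v-c["cy"])/f]); rd=np.hypot(*d); r=rd
    for _ in range(20): r=rd/(1+c["k1"]*r*r)
    d=d*(r/rd if rd>0 else 1)
    return np.array([d[0],d[1],1.])
def onplane(c,u,v,z):
    T=c["cam_to_world"]; w=T[:3,:3]@ray(c,u,v); o=T[:3,3]; return o+w*(z-o[2])/w[2]
def pt(c,u,v):
    T=c["cam_to_world"]; return T[:3,:3]@(ray(c,u,v)*c["range_z"][int(v),int(u)])+T[:3,3]
def cloud(c):
    f=K(c); v,u=np.mgrid[0:480,0:640]; dx=(u-c["cx"])/f; dy=(v-c["cy"])/f; rd=np.hypot(dx,dy); r=rd.copy()
    for _ in range(20): r=rd/(1+c["k1"]*r*r)
    s=np.where(rd>0,r/np.maximum(rd,1e-9),1); z=c["range_z"]
    P=np.stack([dx*s*z,dy*s*z,z],-1); T=c["cam_to_world"]
    return P@T[:3,:3].T+T[:3,3]
def save(n,im): cv2.imwrite("pics/"+n,cv2.cvtColor(im,cv2.COLOR_RGB2BGR))
E
python3 - <<'E'
from h import *
import pickle
for n in("scene","side"):
    c=manip.camera(n); pickle.dump(c,open(n+".pkl","wb")); save(n+"0.png",c["frame"]); print(n,c["vfov"],c["k1"],c["cam_to_world"].round(2).tolist(),(c["range_z"]>0).mean())
print(manip.read_state())
E
```

```text
pics
scene 50.79838242049124 0.03581538792591889 [[0.74, 0.39, -0.55, 1258.39], [0.68, -0.43, 0.6, -703.49], [-0.0, -0.82, -0.58, 863.01], [0.0, 0.0, 0.0, 1.0]] 0.9960286458333333
side 51.74445369154461 -0.054203422064512743 [[-0.8, -0.46, 0.39, -75.06], [-0.6, 0.6, -0.53, 911.37], [0.01, -0.66, -0.75, 1318.29], [0.0, 0.0, 0.0, 1.0]] 0.9958919270833333
{'clock': 0.1, 'joints': array([ 1.08440189e+00,  3.00426057e-01,  1.52150450e+00, -1.13038340e-05,
        1.32069925e+00, -6.66261804e-02]), 'qd': array([ 0.00039736, -0.00148931, -0.00248874, -0.00119061, -0.00055924,
        0.00109822]), 'effort': array([ 2.23722054e-03, -5.32651806e+01, -3.53275144e+01,  7.10355537e-02,
        2.35978479e-02, -9.18530054e-05]), 'eef_pos': array([224.06254301, 502.03862056, 204.94343226]), 'eef_rot': array([-3.14055707e+00, -5.81256992e-05,  2.72182717e+00]), 'wrist_force': array([0.34965523, 0.35845348, 0.4310047 ]), 'moment': array([-0.01848137, -0.00931608, -0.02076759]), 'finger_force': 0.0, 'finger_gap': 93.98968647542316}
```

View pics/scene0.png

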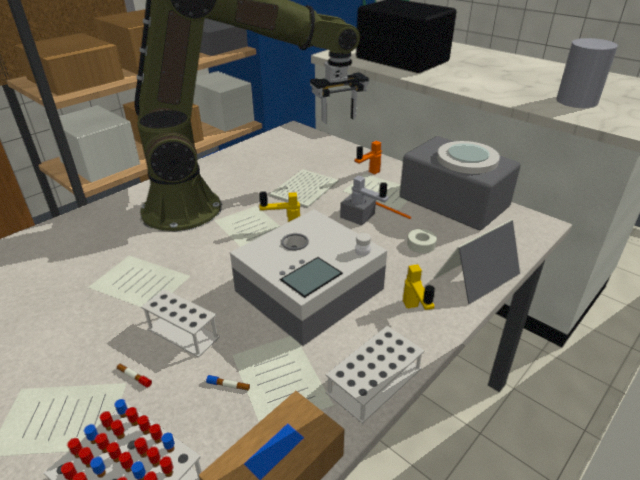

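View pics/side0.png

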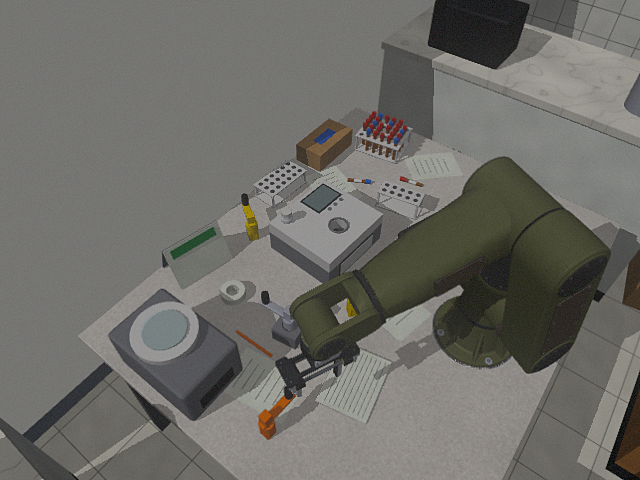

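Scene view: the reader is at about (308,270), with its well at (294,242). Things that could pass for the crank are steel in the block (360,197), yellow (285,205), yellow (415,290) and orange (370,158). I choose the steel one standing in the grey block at (360,197). Side view: the same crank is at (283,315) and the well at (339,226).

Run:
```python
from h import *
import pickle
ims=[]
for n,(x0,y0,x1,y1) in(("scene",(325,165,425,240)),("side",(240,275,340,350))):
    c=pickle.load(open(n+".pkl","rb")); P=cloud(c); fr=c["frame"]
    ims.append(cv2.resize(fr[y0:y1,x0:x1],None,fx=4,fy=4,interpolation=cv2.INTER_CUBIC))
    # holder/crank region points
    Q=P[y0:y1,x0:x1].reshape(-1,3); C=fr[y0:y1,x0:x1].reshape(-1,3).astype(int)
    for lo,hi in((50,60),(125,140),(140,150)):
        m=(Q[:,2]>lo)&(Q[:,2]<hi); 
        if m.sum(): print(n,lo,hi,m.sum(),np.median(Q[m],0).round(1),Q[m].min(0).round(0),Q[m].max(0).round(0))
    # deck
    dark=(C.max(1)<50)&(Q[:,2]>100)&(Q[:,2]<160)
    if dark.sum(): print("knob",dark.sum(),np.median(Q[dark],0).round(1),Q[dark].max(0).round(1))
    # reader deck
    m=(abs(P[...,2]-125)<4)&(P[...,0]>200)&(P[...,0]<900)&(P[...,1]>-400)&(P[...,1]<400)
    m=m.astype(np.uint8); k,l,st,ce=cv2.connectedComponentsWithStats(m); i=1+np.argmax(st[1:,4]); d=P[l==i]
    r=cv2.minAreaRect(d[:,:2].astype(np.float32)); print(n,"deck",r,d[:,2].mean())
    m=(abs(P[...,2]-131)<2.2)&(np.hypot(P[...,0]-r[0][0],P[...,1]-r[0][1])<140)
    print("rim pts",m.sum(),np.median(P[m],0))
save("crop1.png",np.hstack(ims))
```

```text
scene 50 60 336 [460.4 339.   54. ] [397. 299.  50.] [565. 525.  60.]
scene 125 140 279 [532.7 339.5 127.3] [428.  58. 125.] [625. 523. 140.]
scene 140 150 37 [529.4 356.9 141.6] [516. 337. 140.] [555. 524. 146.]
knob 79 [530.  344.8 125.8] [536.3 356.9 144.3]
scene deck ((569.7222900390625, -7.25384521484375), (284.0630187988281, 265.36712646484375), 86.42871856689453) 124.41231569153346
rim pts 158 [607.61615762 -29.96948769 129.56059242]
side 50 60 299 [436.7 373.4  54.8] [395. 130.  50.] [479. 396.  60.]
side 125 140 80 [448.2 359.7 134. ] [425. 337. 126.] [530. 368. 140.]
side 140 150 39 [524.7 356.3 144.5] [513. 345. 140.] [533. 366. 149.]
knob 75 [519.2 359.6 137.5] [532.  367.9 150.4]
side deck ((569.7291870117188, -4.1006317138671875), (286.6802062988281, 265.4429626464844), 86.26851654052734) 125.55437834366259
rim pts 742 [586.02465098 -25.07231197 130.01933598]
```

View pics/crop1.png

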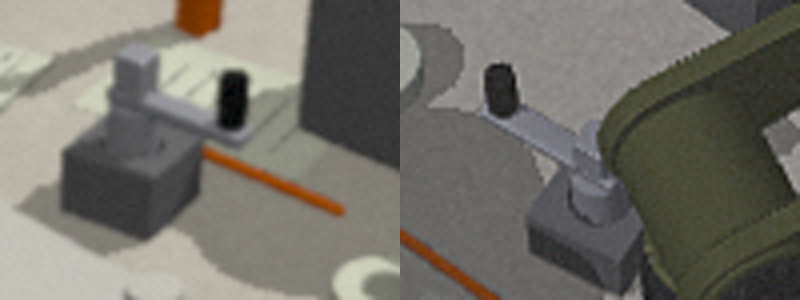

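The crop shows the bare steel crank standing in the grey block. Its hub top is at about (135,60) in the crop and its black handle at (232,95), with the arm pointing roughly along world +x. The choice is confirmed. Next I refine the numbers.

Run:
```python
from h import *
import pickle
for n in("scene","side"):
    c=pickle.load(open(n+".pkl","rb")); P=cloud(c); fr=c["frame"].astype(int)
    near=lambda x,y,r:np.hypot(P[...,0]-x,P[...,1]-y)<r
    for nm,x,y,r,lo,hi in(("hub",440,352,35,128,140),("arm",480,352,70,97,106),("knobtop",524,354,25,139,150),("holdertop",440,352,60,51,58)):
        m=near(x,y,r)&(P[...,2]>lo)&(P[...,2]<hi); q=P[m]
        if len(q)>3: print(n,nm,len(q),q.mean(0).round(1),cv2.minAreaRect(q[:,:2].astype(np.float32)))
    # rim: edge of white pixels above deck: z map
    m=(P[...,2]>128)&(P[...,2]<134)&(P[...,0]>430)&(P[...,0]<700)&(P[...,1]>-150)&(P[...,1]<130)
    k,l,st,ce=cv2.connectedComponentsWithStats(m.astype(np.uint8))
    for i in range(1,k):
        if st[i,4]>30: q=P[l==i]; print(n,"hi",ce[i].round(0),st[i,4],cv2.minEnclosingCircle(q[:,:2].astype(np.float32)))
    # cup
    m=(P[...,2]>160)&(P[...,2]<180)&(P[...,0]>500)&(P[...,0]<720)&(P[...,1]>-150)&(P[...,1]<180); q=P[m]; print("cup",q.mean(0),len(q))
c=pickle.load(open("scene.pkl","rb"))
for u,v in((294,242),(285,205),(263,200),(360,185),(383,185)): print(u,v,pt(c,u,v).round(0))
```

```text
scene hub 52 [441.8 343.4 131.9] ((441.40093994140625, 344.54052734375), (28.19967269897461, 29.099891662597656), 5.943421363830566)
scene arm 154 [485.1 344.3 100.4] ((479.89208984375, 347.03216552734375), (120.33826446533203, 29.390716552734375), 4.116884708404541)
scene knobtop 32 [524.5 350.8 141.2] ((523.9473266601562, 351.0616149902344), (20.075647354125977, 24.54445457458496), 35.568790435791016)
scene holdertop 233 [447.4 335.7  54. ] ((441.24945068359375, 344.52471923828125), (82.32194519042969, 85.48371124267578), 8.289079666137695)
scene hi [288. 239.] 58 ((519.664794921875, -5.687060356140137), 33.70759201049805)
scene hi [301. 243.] 48 ((528.62109375, -2.416447639465332), 31.78652572631836)
cup [670.91585343  76.16560564 167.05957599] 142
side hub 48 [441.8 354.6 134.3] ((443.4796142578125, 355.38519287109375), (18.606971740722656, 34.459869384765625), 44.57000732421875)
side arm 165 [482.6 356.6 102. ] ((477.3211669921875, 353.1609802246094), (117.16817474365234, 27.04158592224121), 4.509209156036377)
side knobtop 41 [523.1 356.2 144.1] ((522.9342041015625, 356.3507080078125), (21.06037139892578, 20.094985961914062), 82.4146957397461)
side holdertop 230 [437.3 373.   54.7] ((437.51361083984375, 368.22991943359375), (81.97174835205078, 49.946136474609375), 5.316555500030518)
side hi [322. 199.] 399 ((628.0797729492188, -68.31748962402344), 75.49701690673828)
side hi [334. 225.] 114 ((527.9498291015625, 6.320560455322266), 51.586402893066406)
side hi [355. 233.] 32 ((452.7264404296875, -4.6194868087768555), 29.618669509887695)
cup [665.58558256  84.48546297 168.8415525 ] 88
294 242 [498.  16. 102.]
285 205 [329. 146.  82.]
263 200 [287. 100. 103.]
360 185 [451. 340. 114.]
383 185 [529. 347. 141.]
```

Call:
servo_tool:
  motion:
    - [[0.09,-0.06,0.06,0,0,0.03,0],[0.18,-0.12,0.11,0,0,0.06,0],[0.26,-0.18,0.11,0,0,0.09,0],[0.35,-0.24,0.11,0,0,0.12,0],[0.43,-0.3,0.11,0,0,0.134,0],[0.43,-0.3,0.11,0,0,0.134,0],[0.43,-0.3,0.11,0,0,0.134,0],[0.43,-0.3,0.11,0,0,0.134,0]]

```text
clock: 0.9
eef_pos: [439.0, 352.2, 260.0]
eef_rot: [-3.141, -0.001, -3.141]
wrist_force: [-0.6, 0.2, 0.4]
finger_gap: 94.2
finger_force: 0.0
```

Run:
```python
from h import *
import pickle
c=manip.camera("wrist"); pickle.dump(c,open("w1.pkl","wb")); save("w1.png",c["frame"]); print(c["vfov"],c["k1"],c["cam_to_world"].round(3).tolist())
P=cloud(c)
for nm,x,y,r,lo,hi in(("hub",440,349,28,130,138),("arm",480,352,70,97,106),("knobtop",524,354,25,139,148),("holdertop",440,352,60,51,58)):
    m=(np.hypot(P[...,0]-x,P[...,1]-y)<r)&(P[...,2]>lo)&(P[...,2]<hi); q=P[m]
    if len(q)>3: print(nm,len(q),q.mean(0).round(1),cv2.minAreaRect(q[:,:2].astype(np.float32)),np.argwhere(m).mean(0))
```

```text
68.99013437611914 -0.06551933914827715 [[-0.001, 0.973, 0.229, 373.8], [1.0, 0.001, 0.0, 351.869], [-0.0, 0.229, -0.973, 439.803], [0.0, 0.0, 0.0, 1.0]]
hub 816 [440.2 348.4 134.1] ((440.8777770996094, 348.2965393066406), (26.32233428955078, 25.987173080444336), 3.837934970855713) [238.00980392 318.36764706]
arm 1464 [481.2 351.2 102. ] ((476.67608642578125, 350.8106689453125), (112.31399536132812, 23.965330123901367), 3.9072928428649902) [270.40642077 321.54918033]
knobtop 440 [524.8 354.1 143.5] ((525.4910278320312, 354.030029296875), (21.378690719604492, 21.5837459564209), 80.20709991455078) [329.19772727 324.65909091]
holdertop 3176 [435.6 348.4  55.3] ((441.394775390625, 348.38031005859375), (79.68072509765625, 80.14310455322266), 8.308608055114746) [218.6331864  319.21788413]
```

View pics/w1.png

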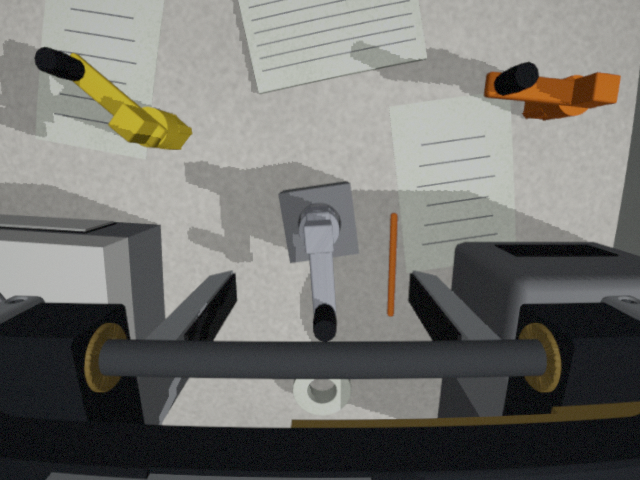

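The wrist view shows the hub at (318,236) and the handle at (325,325). The fingers straddle the hub's axis. Before grasping, I look straight down into the well.

Call:
servo_tool:
  motion:
    - [[0.05,-0.09,0.04,0,0,0,0],[0.09,-0.18,0.08,0,0,0,0],[0.13,-0.27,0.08,0,0,0,0],[0.17,-0.36,0.08,0,0,0,0],[0.21,-0.45,0.08,0,0,0,0],[0.25,-0.54,0.08,0,0,0,0],[0.28,-0.63,0.08,0,0,0,0],[0.3,-0.71,0.08,0,0,0,0],[0.3,-0.71,0.08,0,0,0,0],[0.3,-0.71,0.08,0,0,0,0]]

```text
clock: 1.95
eef_pos: [589.0, -2.1, 300.3]
eef_rot: [3.141, -0.0, -3.14]
wrist_force: [-0.0, -0.0, 0.8]
finger_gap: 93.9
finger_force: 0.0
```

Run:
```python
from h import *
import pickle
c=manip.camera("wrist"); pickle.dump(c,open("w2.pkl","wb"))
P=cloud(c); near=np.hypot(P[...,0]-522,P[...,1])<60
m=near&(P[...,2]>129)&(P[...,2]<133.5); q=P[m]; print("rim",len(q),q.mean(0).round(1),cv2.minEnclosingCircle(q[:,:2].astype(np.float32)),cv2.minAreaRect(q[:,:2].astype(np.float32)))
(x,y),_=cv2.minEnclosingCircle(q[:,:2].astype(np.float32))
A=np.c_[2*q[:,:2],np.ones(len(q))]
for lo,hi in((75,84),(84,98),(98,103),(103,108.5),(108.5,114)):
    m=(np.hypot(P[...,0]-x,P[...,1]-y)<27)&(P[...,2]>lo)&(P[...,2]<hi);q=P[m]
    if len(q)>3: print(lo,hi,len(q),q.mean(0).round(1),cv2.minAreaRect(q[:,:2].astype(np.float32)))
d=P[(abs(P[...,2]-125)<2)&(np.hypot(P[...,0]-570,P[...,1])<200)]; print("deck",cv2.minAreaRect(d[:,:2].astype(np.float32)))
v,u=np.argwhere(near).min(0),np.argwhere(near).max(0); print(v,u)
cr=c["frame"][v[0]:u[0],v[1]:u[1]]; cr=np.clip(cr.astype(float)*1.0,0,255).astype(np.uint8)
b=np.clip(cr.astype(float)*3,0,255).astype(np.uint8)
save("well.png",cv2.resize(np.hstack([cr,b]),None,fx=3,fy=3,interpolation=cv2.INTER_CUBIC)[:600,:800])
```

```text
rim 1140 [521.1  -2.4 131.2] ((521.9360961914062, -2.308953285217285), 34.17026138305664) ((521.873291015625, -2.2465057373046875), (67.26234436035156, 67.15103149414062), 45.425071716308594)
75 84 1408 [523.1  -2.3  81.1] ((521.7742309570312, -2.180511474609375), (52.64691162109375, 52.67186737060547), 0.29407215118408203)
98 103 78 [517.6  -1.9 102.2] ((517.3397216796875, -2.180126190185547), (22.027488708496094, 22.743032455444336), 76.10187530517578)
103 108.5 210 [517.5  -2.4 105.2] ((517.8765869140625, -2.321592330932617), (22.821557998657227, 22.390880584716797), 69.7971420288086)
108.5 114 176 [517.9  -2.3 110.4] ((517.6718139648438, -2.2248220443725586), (15.17396354675293, 15.17682933807373), 44.6286735534668)
deck ((571.8348388671875, -5.6363525390625), (281.6556701660156, 261.3624572753906), 86.39048767089844)
[0 0] [479 639]
```

View pics/well.png

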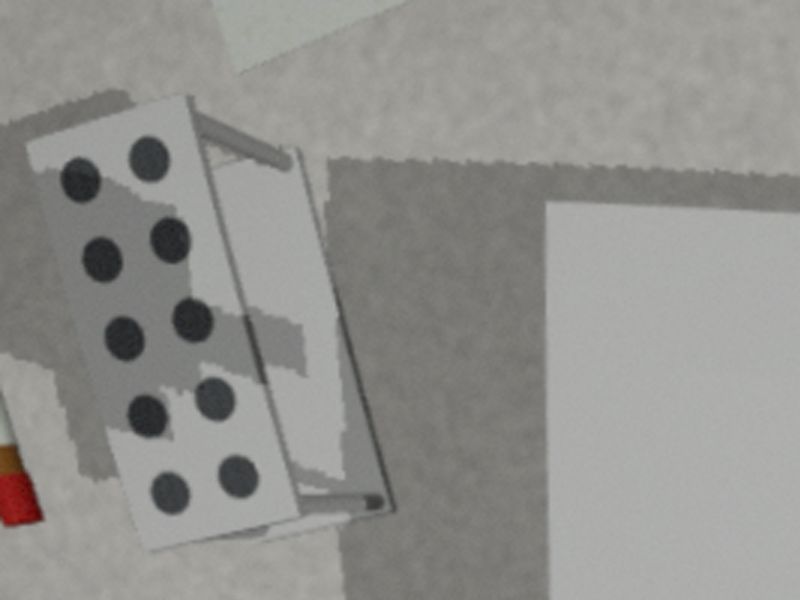

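This picture is mis-cropped: it shows the rack, because zero-range pixels spoiled the box. The range data put the well at (521.9,-2.3) and the drive near (517.6,-2.3). I re-crop from the saved frame to find the flats' angle.

Run:
```python
from h import *
import pickle
c=pickle.load(open("w2.pkl","rb")); P=cloud(c)
m=(np.hypot(P[...,0]-521.9,P[...,1]+2.3)<36)&(P[...,2]>129)&(P[...,2]<134)
a=np.argwhere(m); v0,u0=a.min(0)-3; v1,u1=a.max(0)+4; print(v0,u0,v1,u1)
cr=c["frame"][v0:v1,u0:u1]; b=np.clip(cr.astype(float)*3,0,255).astype(np.uint8)
h=np.hstack([cr,b]); s=780/h.shape[1]; save("well2.png",cv2.resize(h,None,fx=s,fy=s,interpolation=cv2.INTER_CUBIC))
Z=P[v0:v1,u0:u1,2]; k=(Z>98)&(Z<114)
for r in k[::1]: print("".join("#" if t else "." for t in r))
```

```text
121 285 199 360
...........................................................................
...........................................................................
...........................................................................
...........................................................................
...........................................................................
...........................................................................
...........................................................................
...........................................................................
...........................................................................
...........................................................................
...........................................................................
................................############...............................
.............................####..........#####...........................
..........................####.................###.........................
....................
[... 4143 characters left out ...]
................
...........................................................................
...........................................................................
...........................................................................
...........................................................................
...........................................................................
...........................................................................
...........................................................................
...........................................................................
...........................................................................
```

View pics/well2.png

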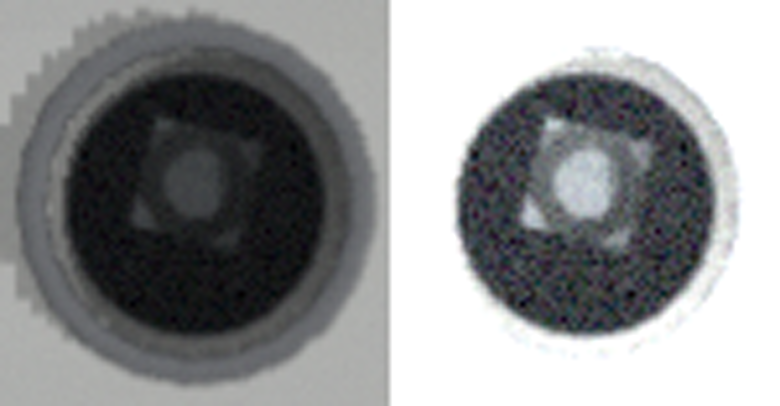

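The drive is plainly visible. Its corners in the left half are at about (160,125), (255,150), (143,218) and (230,240), and it sits off-centre in the well. I compute its pose.

Run:
```python
from h import *
import pickle
c=pickle.load(open("w2.pkl","rb")); P=cloud(c)
m=(np.hypot(P[...,0]-521.9,P[...,1]+2.3)<25)&(P[...,2]>98)&(P[...,2]<114)
q=P[m]; hull=cv2.convexHull(q[:,:2].astype(np.float32))
print(cv2.minAreaRect(hull),q[:,2].min())
k=np.array([onplane(c,285+x/5.2-.5,121+y/5.2-.5,102)[:2] for x,y in((157,120),(260,150),(138,224),(233,247))]); print(k.round(1),k.mean(0))
for a,b in((0,1),(2,3),(0,2),(1,3)): d=k[b]-k[a]; print(np.degrees(np.arctan2(d[1],d[0])),np.hypot(*d))
print(onplane(c,285+192/5.2-.5,121+184/5.2-.5,110))
# rim circle by algebraic fit of outer boundary incl both edges on plane
g=cv2.medianBlur(c["frame"][...,1],3)
m=(np.hypot(P[...,0]-521.9,P[...,1]+2.3)<36)&(P[...,2]>129.5)&(P[...,2]<133); q=P[m]; r=np.hypot(q[:,0]-521.9,q[:,1]+2.3); print(r.min(),r.max())
from scipy.optimize import least_squares
an=np.arctan2(q[:,1]+2.3,q[:,0]-521.9); B=np.digitize(an,np.linspace(-np.pi,np.pi,73))
o=np.array([q[B==i][r[B==i].argmax(),:2] for i in range(1,73) if (B==i).any()])
print(least_squares(lambda p:np.hypot(o[:,0]-p[0],o[:,1]-p[1])-p[2],[522,-2,34]).x)
```

```text
((517.5764770507812, -2.2017555236816406), (22.84613609313965, 23.211261749267578), 78.27206420898438) 99.71883199260924
[[504.8 -10.4]
 [510.6  10.4]
 [525.3 -14.3]
 [529.9   5. ]] [517.67420093  -2.31735262]
74.26682884511713 21.590886224141315
76.69165873268165 19.891785012124043
-10.804655307332615 20.934152848837414
-15.499585796188796 20.01532429512207
[517.51631053  -3.31684938 110.        ]
28.273254573138107 34.2069469157625
[521.91844396  -2.3359773   33.61537045]
```

Drive centre is about (517.6,-2.3), with flats at about -13°. The crank is at (440.5,348.3) with yaw +3.85°. I go back and grasp it.

Call:
servo_tool:
  motion:
    - [[-0.03,0.09,0,0,0,0.01,0],[-0.07,0.18,0,0,0,0.021,0],[-0.11,0.27,0,0,0,0.021,0],[-0.15,0.36,-0.02,0,0,0.021,0],[-0.19,0.45,-0.06,0,0,0.021,0],[-0.23,0.54,-0.1,0,0,0.021,0],[-0.27,0.63,-0.15,0,0,0.021,0],[-0.297,0.702,-0.2,0,0,0.021,0],[-0.297,0.702,-0.24,0,0,0.021,0],[-0.297,0.702,-0.24,0,0,0.021,0]]

```text
clock: 3.0
eef_pos: [437.5, 349.9, 177.7]
eef_rot: [-3.139, -0.004, -3.07]
wrist_force: [0.7, -0.4, 0.2]
finger_gap: 93.6
finger_force: 0.0
```

Call:
servo_tool:
  motion:
    - [[0,0,-0.04,0,0,0,0],[0,0,-0.08,0,0,0,0],[0,0,-0.12,0,0,0,0],[0,0,-0.15,0,0,0,0],[0,0,-0.15,0,0,0,0],[0,0,-0.15,0,0,0,0]]

```text
clock: 3.6
eef_pos: [441.0, 348.6, 107.0]
eef_rot: [3.141, 0.001, -3.074]
wrist_force: [0.1, -0.2, 0.8]
finger_gap: 94.2
finger_force: 0.0
```

Call:
servo_tool:
  motion:
    - [[0,0,0,0,0,0,1],[0,0,0,0,0,0,1],[0,0,0,0,0,0,1],[0,0,0,0,0,0,1],[0,0,0,0,0,0,1],[0,0,0,0,0,0,1],[0,0,0,0,0,0,1],[0,0,0,0,0,0,1]]
  newtons: 40

```text
clock: 4.4
eef_pos: [440.7, 348.2, 105.4]
eef_rot: [-3.142, -0.0, -3.074]
wrist_force: [-0.1, -0.4, -0.5]
finger_gap: 33.4
finger_force: 0.0
```

Call:
servo_tool:
  motion:
    - [[0,0,0,0,0,0,1],[0,0,0,0,0,0,1],[0,0,0,0,0,0,1],[0,0,0,0,0,0,1]]

```text
clock: 4.8
eef_pos: [440.7, 348.3, 105.4]
eef_rot: [3.142, -0.0, -3.074]
wrist_force: [0.4, 0.4, 0.4]
finger_gap: 25.7
finger_force: 40.0
```

Call:
servo_tool:
  motion:
    - [[0,0,0.02,0,0,0,1],[0,0,0.06,0,0,0,1],[0,0,0.12,0,0,0,1],[0,0,0.2,0,0,0,1],[0,0,0.28,0,0,0,1],[0,0,0.32,0,0,0,1],[0,0,0.32,0,0,0,1],[0,0,0.32,0,0,0,1]]

```text
clock: 5.6
eef_pos: [440.4, 348.0, 264.5]
eef_rot: [-3.141, -0.001, -3.074]
wrist_force: [-0.4, -0.1, -3.7]
finger_gap: 25.8
finger_force: 40.0
```

Run:
```python
from h import *
s=manip.read_state(); print({k:np.round(v,3) for k,v in s.items()})
c=manip.camera("wrist"); P=cloud(c); t=s["eef_pos"]
for nm,dz,r,lo,hi in(("top",0,25,27,32),("arm",0,110,-6,1),("knob",0,110,35,42)):
    z=P[...,2]-t[2]; m=(np.hypot(P[...,0]-t[0],P[...,1]-t[1])<r)&(z>lo)&(z<hi)&(abs(P[...,1]-t[1]-.067*(P[...,0]-t[0]))<16); q=P[m]
    if len(q)>3: print(nm,len(q),(q.mean(0)-t).round(1),cv2.minAreaRect(q[:,:2].astype(np.float32)))
save("w3.png",c["frame"])
```

```text
{'clock': np.float64(5.6), 'joints': array([ 0.604,  0.288,  1.399, -0.   ,  1.455, -1.034]), 'qd': array([ 0.001,  0.023,  0.023,  0.001, -0.003, -0.001]), 'effort': array([ 4.5000e-02, -5.8887e+01, -4.0612e+01,  1.2000e-02,  1.8900e-01,
       -0.0000e+00]), 'eef_pos': array([440.36 , 348.011, 264.527]), 'eef_rot': array([-3.141e+00, -1.000e-03, -3.074e+00]), 'wrist_force': array([-0.367, -0.11 , -3.657]), 'moment': array([ 0.042,  0.021, -0.005]), 'finger_force': np.float64(39.998), 'finger_gap': np.float64(25.849)}
top 2906 [-0.4 -0.3 28.8] ((440.59423828125, 347.8309020996094), (26.088626861572266, 31.658048629760742), 2.609452724456787)
arm 2153 [37.2  2.2 -3.3] ((475.0133361816406, 351.442138671875), (109.27677917480469, 30.002328872680664), 5.961108207702637)
knob 182 [-3.8  0.6 38.7] ((440.1736145019531, 348.0904235839844), (18.146818161010742, 31.801162719726562), 4.087368965148926)
```

View pics/w3.png

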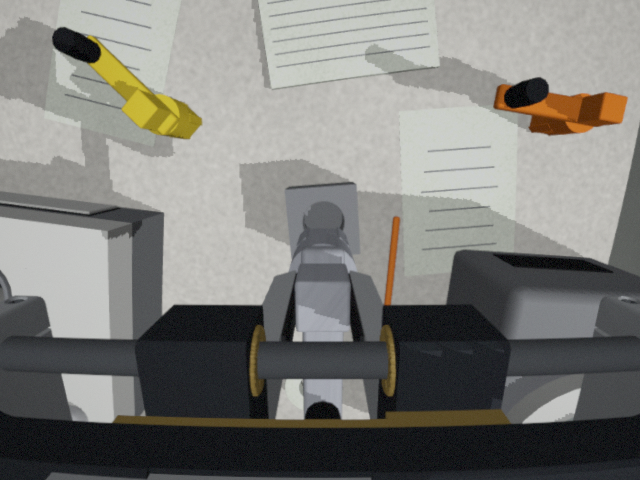

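The crank is held squarely: the hub is between the fingers at (322,295) and the block at (322,215) is empty. I carry it to above the drive, then lower.

Call:
servo_tool:
  motion:
    - [[0.01,-0.05,0,0,0,-0.01,1],[0.025,-0.12,0,0,0,-0.02,1],[0.045,-0.2,0,0,0,-0.03,1],[0.06,-0.28,0,0,0,-0.04,1],[0.08,-0.37,0,0,0,-0.05,1],[0.1,-0.46,0,0,0,-0.06,1],[0.12,-0.55,0,0,0,-0.07,1],[0.135,-0.62,0,0,0,-0.08,1],[0.147,-0.67,0,0,0,-0.09,1],[0.154,-0.701,0,0,0,-0.094,1]]

```text
clock: 6.65
eef_pos: [517.4, -4.0, 263.8]
eef_rot: [-3.141, -0.003, 2.911]
wrist_force: [0.4, 0.3, -3.6]
finger_gap: 25.6
finger_force: 40.0
```

Call:
servo_tool:
  motion:
    - [[0,0,0,0,0,0,1],[0,0,0,0,0,0,1],[0,0,-0.03,0,0,0,1],[0,0,-0.06,0,0,0,1],[0,0,-0.08,0,0,0,1],[0,0,-0.1,0,0,0,1],[0,0,-0.115,0,0,0,1],[0,0,-0.13,0,0,0,1],[0,0,-0.13,0,0,0,1],[0,0,-0.13,0,0,0,1]]

```text
clock: 7.65
eef_pos: [517.8, -2.3, 200.7]
eef_rot: [3.142, 0.0, 2.913]
wrist_force: [-0.0, -0.2, -2.5]
finger_gap: 25.7
finger_force: 40.0
```

Call:
servo_tool:
  motion:
    - [[0,0,-0.006,0,0,0,1],[0,0,-0.01,0,0,0,1],[0,0,-0.014,0,0,0,1],[0,0,-0.016,0,0,0,1],[0,0,-0.018,0,0,0,1],[0,0,-0.02,0,0,0,1],[0,0,-0.02,0,0,0,1],[0,0,-0.02,0,0,0,1]]

```text
clock: 8.45
eef_pos: [517.7, -2.3, 190.5]
eef_rot: [-3.142, 0.0, 2.913]
wrist_force: [0.2, -0.5, -2.9]
finger_gap: 26.0
finger_force: 40.0
```

Call:
servo_tool:
  motion:
    - [[0,0,-0.002,0,0,0,1],[0,0,-0.004,0,0,0,1],[0,0,-0.006,0,0,0,1],[0,0,-0.007,0,0,0,1],[0,0,-0.008,0,0,0,1],[0,0,-0.009,0,0,0,1],[0,0,-0.01,0,0,0,1],[0,0,-0.01,0,0,0,1]]

```text
clock: 9.25
eef_pos: [517.6, -2.3, 185.4]
eef_rot: [-3.142, -0.0, 2.913]
wrist_force: [-0.4, 0.2, -3.4]
finger_gap: 25.7
finger_force: 40.0
```

Call:
servo_tool:
  motion:
    - [[0,0,-0.002,0,0,0,1],[0,0,-0.004,0,0,0,1],[0,0,-0.005,0,0,0,1],[0,0,-0.006,0,0,0,1],[0,0,-0.007,0,0,0,1],[0,0,-0.008,0,0,0,1],[0,0,-0.008,0,0,0,1],[0,0,-0.008,0,0,0,1]]

```text
clock: 10.05
eef_pos: [517.6, -2.3, 181.4]
eef_rot: [3.142, -0.0, 2.913]
wrist_force: [0.1, -0.3, -3.3]
finger_gap: 25.8
finger_force: 40.0
```

It is in past the cone, onto the square. I continue down to just above the floor.

Call:
servo_tool:
  motion:
    - [[0,0,-0.004,0,0,0,1],[0,0,-0.008,0,0,0,1],[0,0,-0.012,0,0,0,1],[0,0,-0.016,0,0,0,1],[0,0,-0.019,0,0,0,1],[0,0,-0.022,0,0,0,1],[0,0,-0.024,0,0,0,1],[0,0,-0.026,0,0,0,1],[0,0,-0.026,0,0,0,1]]

```text
clock: 10.95
eef_pos: [517.6, -2.2, 168.3]
eef_rot: [-3.142, -0.0, 2.913]
wrist_force: [0.2, -0.5, -3.5]
finger_gap: 25.9
finger_force: 40.0
```

Call:
servo_tool:
  motion:
    - [[0,0,-0.001,0,0,0,1],[0,0,-0.002,0,0,0,1],[0,0,-0.003,0,0,0,1],[0,0,-0.004,0,0,0,1],[0,0,-0.004,0,0,0,1],[0,0,-0.004,0,0,0,1]]

```text
clock: 11.55
eef_pos: [517.7, -2.3, 166.4]
eef_rot: [-3.142, -0.0, 2.913]
wrist_force: [0.2, -0.1, -4.3]
finger_gap: 25.8
finger_force: 40.0
```

Call:
servo_tool:
  motion:
    - [[0,0,-0.001,0,0,0,1],[0,0,-0.002,0,0,0,1],[0,0,-0.002,0,0,0,1],[0,0,-0.002,0,0,0,1]]

```text
clock: 11.95
eef_pos: [517.7, -2.3, 165.4]
eef_rot: [-3.142, -0.0, 2.913]
wrist_force: [0.7, -0.7, -4.2]
finger_gap: 25.6
finger_force: 40.0
```

Call:
servo_tool:
  motion:
    - [[0,0,-0.0005,0,0,0,1],[0,0,-0.001,0,0,0,1],[0,0,-0.001,0,0,0,1],[0,0,-0.001,0,0,0,1]]

```text
clock: 12.35
eef_pos: [517.8, -2.3, 165.4]
eef_rot: [3.141, 0.001, 2.913]
wrist_force: [-2.2, -0.4, 6.4]
finger_gap: 26.0
finger_force: 40.0
```

There is floor contact at the expected height (bottom about 80 mm, net press about 10 N), so it is fully home. I ease the press and start cranking clockwise, with the hub following the drive's small orbit about the well's centre.

Call:
servo_tool:
  motion:
    - [[0,0,0.0006,0,0,-0.0159,1],[0,0,0.0006,0,0,-0.0318,1],[0,0.0004,0.0006,0,0,-0.0477,1],[0,0.0009,0.0006,0,0,-0.0637,1],[0.0001,0.0013,0.0006,0,0,-0.0796,1],[0.0002,0.0017,0.0006,0,0,-0.0955,1],[0.0003,0.0021,0.0006,0,0,-0.1114,1],[0.0004,0.0025,0.0006,0,0,-0.1273,1],[0.0004,0.0025,0.0006,0,0,-0.1273,1]]

```text
clock: 13.25
eef_pos: [517.5, -1.2, 165.4]
eef_rot: [-3.141, -0.0, 2.512]
wrist_force: [-5.2, -2.3, 6.3]
finger_gap: 26.0
finger_force: 40.0
```

Run:
```python
from h import *
s=manip.read_state(); print({k:np.round(v,3) for k,v in s.items()})
```

```text
{'clock': np.float64(13.25), 'joints': array([-7.300e-02,  2.660e-01,  1.662e+00, -1.000e-03,  1.215e+00,
       -1.014e+00]), 'qd': array([ 0.   , -0.001,  0.002, -0.   , -0.001, -0.043]), 'effort': array([  0.622, -47.37 , -34.177,   0.567,  -1.573,   0.893]), 'eef_pos': array([517.506,  -1.218, 165.411]), 'eef_rot': array([-3.141, -0.   ,  2.512]), 'wrist_force': array([-5.228, -2.294,  6.32 ]), 'moment': array([-0.365,  1.308,  0.052]), 'finger_force': np.float64(40.003), 'finger_gap': np.float64(25.976)}
```

Call:
servo_tool:
  motion:
    - [[-0.0001,0.0006,0.0004,0,0,-0.0318,1],[0.0003,0.0014,0.0004,0,0,-0.0637,1],[0.0007,0.0022,0.0004,0,0,-0.0955,1],[0.0012,0.0028,0.0004,0,0,-0.1273,1],[0.0012,0.0028,0.0004,0,0,-0.1273,1]]

```text
clock: 13.75
eef_pos: [518.1, 0.3, 165.4]
eef_rot: [-3.141, -0.0, 2.112]
wrist_force: [-4.0, -0.5, 3.9]
finger_gap: 25.4
finger_force: 40.0
```

Run:
```python
from h import *
import pickle
s=manip.read_state(); print({k:np.round(v,3) for k,v in s.items() if k in("eef_pos","eef_rot","wrist_force","moment","finger_gap")})
for n in("side","wrist"):
    c=manip.camera(n); P=cloud(c); pickle.dump(c,open(n+"_b.pkl","wb"))
    # points in front of the reader front face, reader frame
    a=-.063; R=np.array([[np.cos(a),np.sin(a)],[-np.sin(a),np.cos(a)]]); L=(P[...,:2]-[570.8,-5.5])@R.T
    m=(L[...,0]<-125)&(L[...,0]>-200)&(abs(L[...,1])<80)&(P[...,2]>15)&(P[...,2]<85); q=L[m]
    print(n,m.sum(), np.histogram(q[:,0],bins=np.arange(-200,-120,5))[0] if m.sum() else "", P[m][:,2].max() if m.sum() else "")
```

```text
{'eef_pos': array([5.18125e+02, 3.24000e-01, 1.65413e+02]), 'eef_rot': array([-3.141, -0.   ,  2.112]), 'wrist_force': array([-4.024, -0.519,  3.874]), 'moment': array([-0.252,  1.277,  0.062]), 'finger_gap': np.float64(25.416)}
side 554 [  0   0   0   0   0   0   0   0   0  16 290  11  28 181  28] 84.9471144907377
wrist 1870 [   0    0    0    0    0    0    0    0    0    0  306 1564    0    0
    0] 72.991764226366
```

The tray is out about 15 mm, as predicted, and the forces are small. I continue.

Call:
servo_tool:
  motion:
    - [[0.0003,0.0006,0.0002,0,0,-0.0318,1],[0.0009,0.0012,0.0002,0,0,-0.0637,1],[0.0016,0.0017,0.0002,0,0,-0.0955,1],[0.0024,0.0021,0.0002,0,0,-0.1273,1],[0.0032,0.0025,0.0002,0,0,-0.1592,1],[0.004,0.0027,0.0002,0,0,-0.191,1],[0.0048,0.0029,0.0002,0,0,-0.2228,1],[0.0057,0.003,0.0002,0,0,-0.2546,1],[0.0057,0.003,0.0002,0,0,-0.2546,1]]

```text
clock: 14.75
eef_pos: [521.0, 2.0, 165.4]
eef_rot: [-3.14, 0.0, 1.314]
wrist_force: [-4.6, 0.3, 2.8]
finger_gap: 25.9
finger_force: 40.0
```

Call:
servo_tool:
  motion:
    - [[0.0006,0,0.0001,0,0,-0.0318,1],[0.0014,0,0.0001,0,0,-0.0637,1],[0.0023,-0.0002,0.0001,0,0,-0.0955,1],[0.0031,-0.0004,0.0001,0,0,-0.1273,1],[0.0039,-0.0008,0.0001,0,0,-0.1592,1],[0.0046,-0.0012,0.0001,0,0,-0.191,1],[0.0054,-0.0016,0.0001,0,0,-0.2228,1],[0.006,-0.0022,0.0001,0,0,-0.2546,1],[0.006,-0.0022,0.0001,0,0,-0.2546,1]]

```text
clock: 15.65
eef_pos: [524.1, 1.0, 165.4]
eef_rot: [-3.141, 0.0, 0.515]
wrist_force: [-3.0, 1.8, 1.8]
finger_gap: 25.7
finger_force: 40.0
```

```bash
cat > tray.py <<'E'
from h import *
s=manip.read_state(); print({k:np.round(v,3) for k,v in s.items() if k in("joints","eef_pos","eef_rot","wrist_force","moment","finger_gap")})
a=-.063; R=np.array([[np.cos(a),np.sin(a)],[-np.sin(a),np.cos(a)]])
for n in("side","wrist"):
    c=manip.camera(n); P=cloud(c); L=(P[...,:2]-[570.8,-5.5])@R.T
    m=(L[...,0]<-125)&(L[...,0]>-200)&(abs(L[...,1])<80)&(P[...,2]>15)&(P[...,2]<85); q=L[m]
    print(n,m.sum(), np.histogram(q[:,0],bins=np.arange(-200,-120,5))[0]); save(n+"_now.png",c["frame"])
    if n=="wrist":
        t=s["eef_pos"]; m=(np.hypot(P[...,0]-t[0],P[...,1]-t[1])<20)&(P[...,2]>180)&(P[...,2]<205); print("hub z",np.median(P[m][:,2]) if m.any() else None)
E
python3 tray.py
```

```text
{'joints': array([-6.800e-02,  2.800e-01,  1.644e+00,  1.000e-03,  1.219e+00,
        9.870e-01]), 'eef_pos': array([524.099,   1.017, 165.396]), 'eef_rot': array([-3.141,  0.   ,  0.515]), 'wrist_force': array([-2.963,  1.827,  1.844]), 'moment': array([0.47 , 1.112, 0.056]), 'finger_gap': np.float64(25.736)}
side 955 [  0   0   0 150 167   0  67  96  64  31  31 112  94 122  21]
wrist 304 [  0   0   0   0  77 224   3   0   0   0   0   0   0   0   0]
hub z 194.2464070100924
```

The tray is out about 46 mm and the crank is still on the floor (hub top 194). I release and lift off.

Call:
servo_tool:
  motion:
    - [[0,0,0,0,0,0,0.6],[0,0,0,0,0,0,0.4],[0,0,0,0,0,0,0.2],[0,0,0,0,0,0,0],[0,0,0,0,0,0,0],[0,0,0,0,0,0,0],[0,0,0,0,0,0,0],[0,0,0,0,0,0,0],[0,0,0,0,0,0,0]]

```text
clock: 16.65
eef_pos: [524.3, 0.8, 165.6]
eef_rot: [3.142, -0.0, 0.514]
wrist_force: [-0.4, 0.5, -0.0]
finger_gap: 92.7
finger_force: 0.0
```

Call:
servo_tool:
  motion:
    - [[0,0,0.02,0,0,0,0],[0,0,0.05,0,0,0,0],[0,0,0.1,0,0,0,0],[0,0,0.16,0,0,0,0],[0,0,0.24,0,0,0,0],[0,0,0.3,0,0,0,0],[0,0,0.3,0,0,0,0],[0,0,0.3,0,0,0,0]]

```text
clock: 17.45
eef_pos: [524.3, 0.8, 316.0]
eef_rot: [3.141, -0.001, 0.514]
wrist_force: [0.2, 0.2, 0.0]
finger_gap: 93.8
finger_force: 0.0
```

```bash
python3 tray.py
```

```text
{'joints': array([-0.068,  0.181,  1.414,  0.   ,  1.545,  0.989]), 'eef_pos': array([524.269,   0.79 , 316.028]), 'eef_rot': array([ 3.141e+00, -1.000e-03,  5.140e-01]), 'wrist_force': array([0.167, 0.205, 0.034]), 'moment': array([-0.063,  0.134,  0.036]), 'finger_gap': np.float64(93.821)}
side 975 [  0   0   0 148 168   4  74  92  65  27  33 110  93 143  18]
wrist 2063 [  0   0   0   0 194 884 134 291 326 234   0   0   0   0   0]
hub z 194.20325423609472
```

View pics/wrist_now.png

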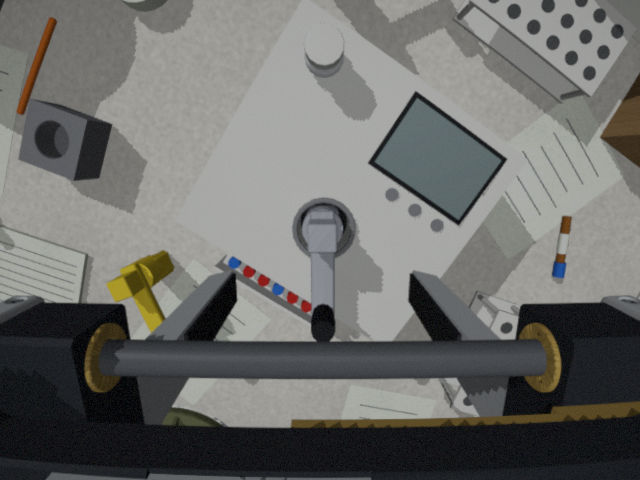

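The picture shows the crank standing upright in the well (hub at (322,225), handle at (323,320)), the tray with tubes out at the front edge (270,285), and the cup in place at (324,48). The gripper is clear and open, and the tray is about 46 mm out.

```bash
python3 -c "
from cell import manip
print(manip.sign_off())"
```

```text
the job is handed in; nothing more can be done
None
```

The job is handed in: the steel crank stands fully seated in the well, the sample tray is out about 46 mm by camera measurement, the gripper is clear, and nothing else on the bench was touched, all in about 17.5 s.

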